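# Unlatch the curing case and take out the finished candle

### The job

Swing the case's latch lever right off the lid until it lies across the front of the case, raise the clear lid to its stop, then take the square candle out and lay it gently on its long side, flat in the wooden tray. Leave the lid up and the lever swung aside, and do not disturb the other things on the table.

Things in the scene. Friction and masses are not known exactly. Their poses are not given: they have to be found in the camera images.
- case: Fixed plywood case, 170 (x) x 200 (y) x 100 mm tall, walls and floor 12 mm. Origin: centre of its underside, on the table; x points from the front (latch side, towards the robot) to the hinge side, z up. Side and back walls 100 mm high, front wall only 60 mm, leaving a slot under the lid. On the floor a cork bed, 110 x 46 mm, centred at x = +5, y = 0, top at 42 mm, carries the candle.
- latch (a joint): Steel latch lever, flat bar 90 x 18 x 15 mm tall, turning about a vertical pin; really holds the lid shut. 0: points along the case's +x, 50 mm over the lid. Value (rad) grows as the free end swings towards the case's -y and on to the front: clear of the lid from 1.35, straight across the front at 1.57, stop at 1.75. Needs about 1 N at the peg, stays where left. Starts at 0 to 0.25.
- latch_pivot (a point): Pivot axis of the lever, at its underside, 115 mm above the table and 3 mm above the closed lid's top, at case x = -108, y = -60 mm. It stands on a wooden block 46 (x) x 56 (y) x 112 mm tall in front of the front wall.
- latch_peg (a point): Mid-height of the upright round steel peg on the lever, 14 mm across, 35 mm tall (130 to 165 mm above the table), 60 mm from the pivot along the lever (the point's x axis).
- lid (a joint): Lid, 170 x 200 x 12 mm, clear pane in a light wooden frame, hinged along the case's far (+x) upper edge. 0 closed; grows (rad) as the front edge rises; stop at 0.96 (55 degrees), where it still leans towards the robot over the box: reach in with the tool leaning back about 35 degrees towards the case's front, parallel to the lid. Stiff: 4 to 7 N at the handle, stays where left.
- lid_hinge (a point): Middle of the hinge line, 106 mm above the table, at case x = +85 mm; hinge line along the case's y; the axes turn with the lid.
- lid_handle (a point): Middle of the lid's handle: a round steel bar 12 mm thick, 80 mm long along y between two end posts, its centre line 35 mm above the lid's top, near the lid's front edge: 155 mm in front of and 41 mm above the hinge line, and 45 mm to the +y side of the middle (closed). Turns with the lid.
- candle_center (a point): Centre of the square ivory pillar candle, 100 (its x) x 50 (y) x 50 mm (z), about 0.22 kg, hard wax. It lies on the bed in the case, long axis within about 6 degrees of the case's x axis, its centre 67 mm above the table (25 mm above the bed). About 60 mm free on each side of it in y.
- tray: Fixed empty wooden tray, 200 (x) x 180 (y) x 20 mm tall; origin at the centre of its underside, on the table. Floor 8 mm thick, walls 8 mm thick, so the inside is 184 x 164 mm and 12 mm deep. A candle lying in it has its centre 33 mm above the table. Case and tray may stand either way round, left or right.
- amber_candle: Bystander, loose: amber round candle, 48 mm across, 135 tall, standing. Origin under its centre.
- rose_candle: Bystander, loose: dusty-pink round candle, 44 mm across, 115 tall, standing. Origin under its centre.
- tape: Bystander, loose: pink tape roll, 84 mm across, 45 tall, lying flat. Origin under its centre.
- carton: Bystander, loose: white carton, 100 x 120 x 90 tall. Origin under its centre.
- cup: Bystander, loose: clear plastic cup, 76 mm across, 95 tall, standing. Origin under its centre.
- jar: Bystander, loose: lilac jar with a metal cap, 70 mm across, 90 tall. Origin under its centre.
- scraper: Bystander, loose: spatula-like scraper, 200 mm long, lying flat. Origin at the underside of its middle.

How it is judged (in metres and radians):
On the way, in this order (a step that is already met when the one before it is completed fails the run):
1. the latch lever is swung clear of the lid, the lid still closed (value of joint latch above 1.35 rad and value of joint lid below 0.1 rad), for 0.1 s.
2. the lid is raised to its stop (past 0.85 rad), the candle still in the case (value of joint lid above 0.85 rad and z of candle_center in the frame of case below 0.09 m), for 0.2 s.
At the end, for the whole second after the job is handed in: The candle lies flat and at rest inside the tray (centre within 70 mm in x and 60 mm in y of the tray's middle, below 38 mm, long axis level within 0.1 rad), the lid stands open past 0.8 rad and the lever is past 1.3 rad. The candle must not have been dropped from more than about 15 mm (value of joint latch above 1.3 rad and value of joint lid above 0.8 rad and x of candle_center in the frame of tray between -0.07 and 0.07 m and y of candle_center in the frame of tray between -0.06 and 0.06 m and height (world z) of candle_center below 0.038 m and angle between candle_center's own x axis and vertical between 1.47 and 1.67 rad and linear speed of candle below 0.02 m/s); the robot touches nothing.
It fails at once if the candle is dropped: it falls freely faster than 0.55 m/s (about 15 mm) (linear speed of candle above 0.55 m/s and contact force between candle and the fingers below 0.1 N).
It fails at once if a bystander is moved by more than 30 mm (distance of any of amber_candle, rose_candle, tape, carton, cup, jar, scraper from where it was at the start of the episode above 0.03 m).
It fails at once if an upright bystander is tipped over (angle between any of amber_candle, rose_candle, tape, carton, cup, jar's own z axis and vertical above 0.5 rad).
It also fails if it takes over 72 s, if anything falls off the work surface, if the arm or the gripper's body presses on something with over 40 N, if the wrist force passes 120 N, or if a joint passes its speed limit or range.

### The arm

A 6-joint arm with a two-finger parallel gripper is mounted at the origin on the work surface. World frame = base frame: x ahead of the robot, y to its left, z up, the work surface at z = 0. Lengths are in mm, angles in rad, forces in N, time in s.
With the tool pointing down it reaches from about 300 to 850 mm from the base axis. Payload 5.4 kg.
Tool frame: the origin (TCP) lies between the finger pads; the fingertips stand 14 mm ahead of it and the grasp point (between the pads) lies 5 mm behind it (robot.nose_length is the distance from the TCP to the fingertips, in mm); z points along the fingers, y is the line along which they close (so a half turn about z gives the same grasp; the last joint's range is limited). The gripper opens to 85 mm and grips with 20 to 120 N. Pads are 22 mm wide; open, the fingers measure 114 mm over their backs; the gripper's body (76 mm by 85 mm) begins 54 mm behind the grasp point. The pads swing forward as they close: fully open they stand 13 mm farther back than shut.
Start: joints at [-1.442, 0.158, 1.597, -0, 1.386, -0.21], TCP at [191.08, -542.305, 245.299] pointing down, gripper open.
Joint ranges: [-2.91, 2.91], [-0.94, 2.29], [0.18, 2.7], [-1.29, 4.43], [0.17, 2.64], [-3, 3]. Speed limits (rad/s): [2.57, 2.57, 3.14, 3.14, 3.14, 3.14].

### API

Orientations are given as [roll, pitch, yaw] about the fixed x, y, z axes, in that order (R = Rz(yaw) Ry(pitch) Rx(roll)).
In Python, from rig import robot gives the robot as it stands. The module is installed in compiled form; this text tells all that it offers.
- The arm moves only by the tool step_arm, never from a script. Its argument "series" is text: rows parted by semicolons, each of 5 numbers parted by spaces: the finger opening in mm, from 0 to 85.4, then the shift along the tool's x, y, z in units of 30 mm (1.0 is 30 mm), then the turn about the tool's z in units of 10 degrees (1.0 is 10 degrees). A call has 1 to 10 rows; each row is the pose to reach, as a shift and turn from the pose commanded when the call began, along the tool's axes at that moment; what a row does not reach only later rows make up. A row lasts 1/8 s, in which the tool goes at most 62.5 mm and 10.7 degrees, less where a joint would pass 70% of its speed; a pose out of reach is approached as far as the arm can. A call with a gripper value outside its range is refused whole. The fingers move at their own pace and stop on an object; the grip force is fixed at half the most. Time passes only in rows, so rows that repeat a pose let the fingers close. It gives the time, the measured TCP pose, the force, the opening and the grip force at its end, in the units of the state.
- robot.observe(): the state, without advancing time (a new reading comes with each control period).
- robot.camera(name): name is "side" or "top" or "wrist"; returns the picture (400x640x3 uint8, red, green, blue); there is no depth.
- robot.calibration(name): a dict with "K" (3x3 intrinsics, pixels), "T" (4x4, takes a point from camera to world coordinates); the wrist camera has in their place "T_tool_cam" (4x4, takes a point from camera to tool coordinates, whose origin is the TCP and whose axes are the flange's). Camera axes: x right, y up, looking along -z (the intrinsics and any distortion apply to the point x, -y, -z); pixel columns grow to the right and rows downward; lengths in mm; the calibration is good to about 2 mm. The wrist camera is an equidistant fisheye: a pixel r from the principal point sees the ray r / f radians off the axis. A picture is of the moment at which its call begins: read the wrist's pose just before it. calibration takes no time and is no camera call.
- robot.hand_in(): hands the job in; it is judged then, once.
The state is a dict: "clock": time; "joint_positions": joint angles; "joint_velocities": joint speeds; "joint_efforts": joint torques, N m; "tool_pos": TCP position; "ee_rot": TCP orientation; "force": force on the tool from outside, world axes, zero at the start; "ft_torque": the same for the moment, N m; "opening": opening from 0.0 (shut) to 1.0 (fully open); "finger_force": force on a finger pad.
Only numpy, scipy, OpenCV 4.12 (cv2) and the standard library are available. Lean on these libraries where they do the work, as an engineer would, in place of code of your own. Each camera call takes 0.05 s, during which the arm holds its last target. There are 200 camera calls.

## Working session

There is one attempt and no reset: what is moved stays moved. The work goes in short steps, Python scripts to look and compute and a tool call to move; the robot and the scene stay as the last step left them, time stands still between calls to the robot, and variables do not carry over. Pictures are saved under pics/ and viewed, at most 12 in all, crops included, and the job is handed in when it is done.

Besides the shell and the picture viewer there is one more tool, called as a command line: name --argument value ..., lists and objects as JSON in quotes. step_arm: Moves the arm, as the interface text tells. Its arguments: {"type":"object","properties":{"series":{"type":"string"}},"required":["series"]}

```bash
mkdir -p pics; cat > h.py <<'E'
import numpy as np, cv2
from scipy.spatial.transform import Rotation as Ro
from rig import robot
def save(n,name): cv2.imwrite(f'pics/{name}.png',robot.camera(n)[:,:,::-1])
def ray(n,u,v):
    c=robot.calibration(n);K=c['K'];T=np.array(c['T'])
    d=np.array([(u-K[0][2])/K[0][0],-(v-K[1][2])/K[1][1],-1.])
    d=T[:3,:3]@d; return T[:3,3],d/np.linalg.norm(d)
def plane(n,u,v,z):
    o,d=ray(n,u,v); return o+d*(z-o[2])/d[2]
def tri(a,b):
    (o1,d1),(o2,d2)=ray(*a),ray(*b)
    s=np.linalg.lstsq(np.c_[d1,-d2],o2-o1,rcond=None)[0]
    p,q=o1+s[0]*d1,o2+s[1]*d2
    return (p+q)/2,np.linalg.norm(p-q)
E
python3 - <<'E'
from h import *
for n in('top','side','wrist'):
    c=robot.calibration(n); print({k:np.round(v,3).tolist() if not isinstance(v,str) else v for k,v in c.items()})
    save(n,n+'0')
s=robot.observe(); print({k:np.round(v,3).tolist() for k,v in s.items()}, robot.nose_length)
E
```

```text
{'K': [[436.471, 0.0, 319.056], [0.0, 436.471, 197.676], [0.0, 0.0, 1.0]], 'T': [[0.017, 0.997, -0.07, 460.454], [-1.0, 0.017, 0.0, -10.082], [0.002, 0.07, 0.998, 1579.879], [0.0, 0.0, 0.0, 1.0]]}
{'K': [[515.502, 0.0, 317.298], [0.0, 515.502, 204.76], [0.0, 0.0, 1.0]], 'T': [[0.862, 0.32, -0.393, -87.435], [-0.507, 0.578, -0.64, -1093.725], [0.022, 0.751, 0.66, 1238.225], [0.0, 0.0, 0.0, 1.0]]}
{'K': [[309.707, 0.0, 315.628], [0.0, 309.707, 198.744], [0.0, 0.0, 1.0]], 'T_tool_cam': [[0.0, 0.951, 0.309, 78.661], [1.0, -0.0, -0.0, -0.468], [-0.0, 0.309, -0.951, -129.584], [0.0, 0.0, 0.0, 1.0]]}
{'clock': 0.15, 'joint_positions': [-1.442, 0.159, 1.598, -0.0, 1.386, -0.21], 'joint_velocities': [0.0, -0.001, -0.004, -0.0, -0.0, 0.0], 'joint_efforts': [-0.0, -39.638, -33.179, -0.0, 0.005, 0.0], 'tool_pos': [191.02, -541.853, 244.517], 'ee_rot': [-3.14, -0.0, 0.339], 'force': [0.523, 0.214, 0.738], 'ft_torque': [-0.016, -0.003, 0.01], 'finger_force': 0.0, 'opening': 1.004} 14.0
```

View pics/top0.png

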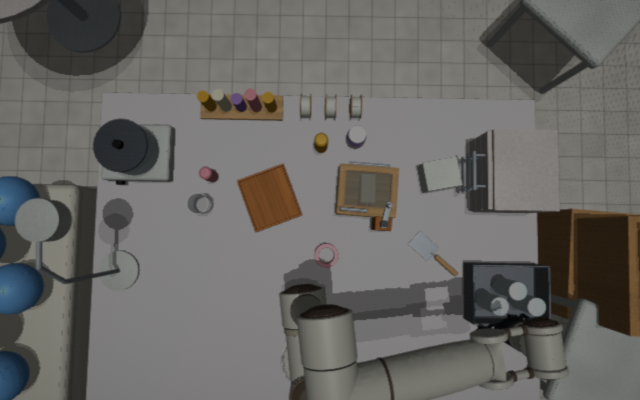

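View pics/side0.png

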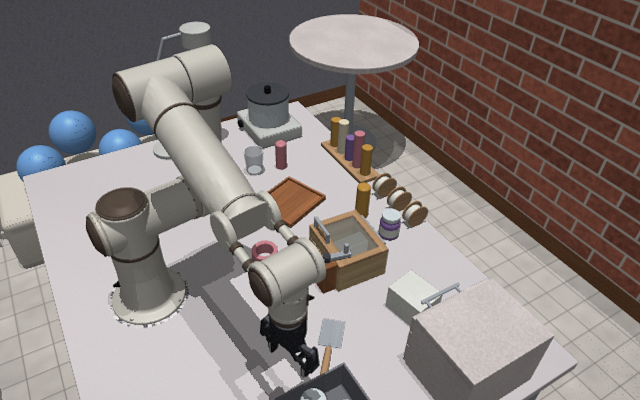

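The top view shows the case at about (368,190), its latch block at (382,222), the tray at (269,198), the tape at (326,254), the scraper at (432,252), amber at (320,142), the jar at (357,136) and the carton at (441,174). Next I'll crop in.

```bash
python3 - <<'E'
import cv2,numpy as np
a=cv2.imread('pics/top0.png')[150:250,230:410]; b=cv2.imread('pics/side0.png')[165:295,260:420]
a=cv2.resize(a,None,fx=4.4,fy=4.4,interpolation=cv2.INTER_CUBIC)
cv2.imwrite('pics/tc.png',cv2.convertScaleAbs(a,alpha=1.5))
b=cv2.resize(b,None,fx=4.6,fy=4.6,interpolation=cv2.INTER_CUBIC)
cv2.imwrite('pics/sc.png',b); print(a.shape,b.shape)
E
```

```text
(440, 792, 3) (598, 736, 3)
```

View pics/tc.png

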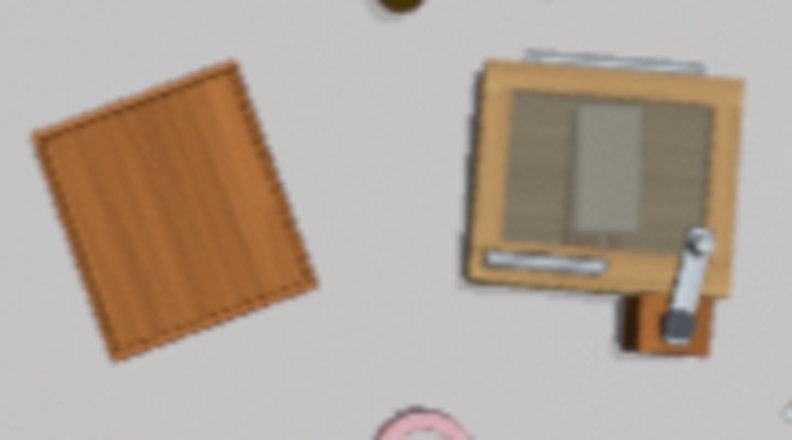

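View pics/sc.png

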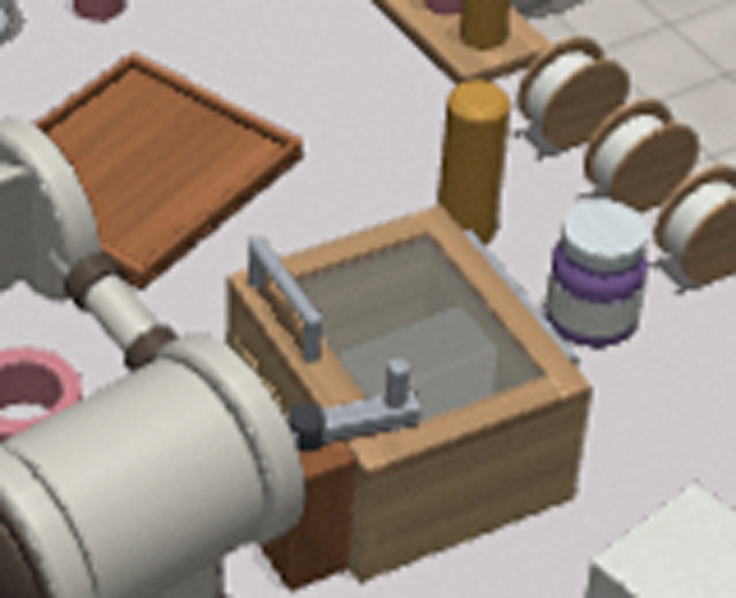

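The top crop shows the lid corners at (487,60), (745,80), (728,297), (470,282), the handle from (487,258) to (605,267), the peg at (700,240) and the pivot at (679,325). The candle is at (578..643, 105..232) and the tray corners are (34,132), (236,62), (317,286), (113,362). In the side crop the handle runs from (258,245) to (312,325) and the peg top is at (398,367).

```bash
python3 - <<'E'
from h import *
np.set_printoptions(precision=1,suppress=True)
t=lambda u,v,z:plane('top',230+(u+.5)/4.4-.5,150+(v+.5)/4.4-.5,z)
ft=lambda u,v:('top',230+(u+.5)/4.4-.5,150+(v+.5)/4.4-.5)
fs=lambda u,v:('side',260+(u+.5)/4.6-.5,165+(v+.5)/4.6-.5)
L=np.array([t(*p,112) for p in[(487,60),(745,80),(728,297),(470,282)]]);print('lid',L,L.mean(0))
c=L.mean(0);ex=(L[0]+L[1]-L[2]-L[3]);print('yaw',np.arctan2(ex[1],ex[0]))
ey=L[0]+L[3]-L[1]-L[2];print('yaw y',np.arctan2(-ey[0],ey[1]))
T=np.array([t(*p,20) for p in[(34,132),(236,62),(317,286),(113,362)]]);print('tray',T,T.mean(0))
for i in range(4): d=T[(i+1)%4]-T[i];print(np.linalg.norm(d),np.arctan2(d[1],d[0]))
C=np.array([t(*p,92) for p in[(578,105),(643,105),(638,232),(572,228)]]);print('candle',C,C.mean(0))
print('handle',t(487,258,147),t(605,267,147),'peg',t(700,240,165),'piv',t(679,325,135))
print('tri handle',tri(ft(487,258),fs(258,245)),tri(ft(605,267),fs(312,330)),'peg',tri(ft(700,240),fs(398,367)))
print('tri lid back-right',tri(ft(745,80),fs(590,392)))
print('tri candle c',tri(ft(643,105),fs(494,348)),tri(ft(578,105),fs(440,310)),'tray far corner',tri(ft(236,62),fs(301,145)))
E
```

```text
lid [[ 682.3  -80.6  112. ]
 [ 670.2 -279.5  112. ]
 [ 502.9 -267.2  112. ]
 [ 511.   -70.   112. ]] [ 591.6 -174.3  112. ]
yaw -0.06770397137134068
yaw y -0.050881591743747824
tray [[630.5 283.9  20. ]
 [691.  120.4  20. ]
 [508.8  50.4  20. ]
 [444.5 214.4  20. ]] [568.7 167.3  20. ]
174.36348903710527 -1.21679495286593
195.1257102543252 -2.775011353995031
176.07228908958666 1.9447988872005493
198.63322605967917 0.3579333526053583
candle [[ 651.2 -153.    92. ]
 [ 652.  -203.7   92. ]
 [ 552.8 -200.6   92. ]
 [ 555.  -149.4   92. ]] [ 602.7 -176.7   92. ]
handle [528. -81. 147.] [ 522.7 -169.2  147. ] peg [ 543.1 -237.1  165. ] piv [ 480.6 -226.5  135. ]
tri handle (array([528.9, -81.6, 141.9]), np.float64(1.532693789253228)) (array([ 521.6, -169.1,  140.3]), np.float64(3.293888598010708)) peg (array([ 542.6, -237.9,  156.6]), np.float64(2.249213082838168))
tri lid back-right (array([ 669.9, -279.9,  106.9]), np.float64(2.2910051270272893))
tri candle c (array([ 649.9, -202.6,   90.1]), np.float64(5.391644018210375)) (array([ 646. , -150.4,   84.3]), np.float64(13.920062807600143)) tray far corner (array([691.6, 121.1,  13.5]), np.float64(0.8962512825638791))
```

step_arm --series "45 14.45 -5.68 0 -6.71;45 14.45 -5.68 0 -6.71;45 14.45 -5.68 0 -6.71;45 14.45 -5.68 0 -6.71;45 14.45 -5.68 0 -6.71;45 14.45 -5.68 0 -6.71;45 14.45 -5.68 0 -6.71;45 14.45 -5.68 0 -6.71;45 14.45 -5.68 0 -6.71;45 14.45 -5.68 0 -6.71"

```text
clock: 1.4
tool_pos: [542.7, -238.0, 245.0]
ee_rot: [-3.141, 0.0, 1.51]
force: [-0.1, 0.3, -0.4]
opening: 0.525
finger_force: 0.0
```

```bash
python3 - <<'E'
from h import *
s=robot.observe();print(s['tool_pos'],s['ee_rot'],s['joint_positions'])
save('wrist','w1')
E
```

```text
[ 542.67057843 -237.99731724  244.96616057] [-3.14067525e+00  7.61427639e-05  1.50951959e+00] [-6.16777317e-01  2.04292747e-01  1.54541094e+00 -5.57328522e-04
  1.39262830e+00 -5.55401567e-01]
```

View pics/w1.png

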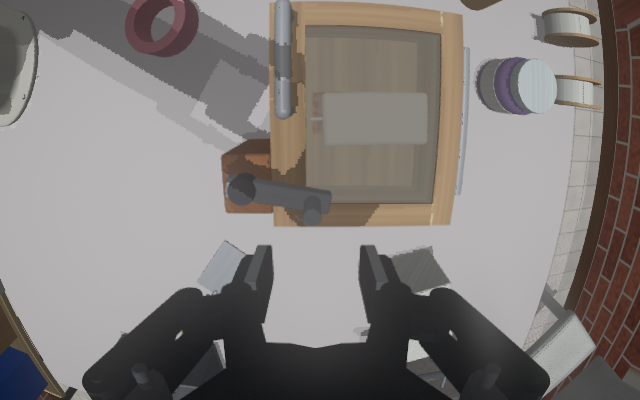

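The wrist view shows the peg top at about (312,216), the pivot knob at (241,188), the handle's near end at (284,112) and the candle top across (323..428, 92..145). The lid's near corners are (274,226) and (450,224), with the far right corner at (463,13).

```bash
cat >> h.py <<'E'
def wray(u,v,tp,rot):
    c=robot.calibration('wrist');K=np.array(c['K']);X=np.array(c['T_tool_cam'])
    x,y=u-K[0,2],v-K[1,2];r=np.hypot(x,y);th=r/K[0,0]
    d=np.array([np.sin(th)*x/r,-np.sin(th)*y/r,-np.cos(th)])
    R=Ro.from_euler('xyz',rot).as_matrix()
    return np.array(tp)+R@X[:3,3],R@X[:3,:3]@d
def wplane(u,v,z,tp,rot):
    o,d=wray(u,v,tp,rot);return o+d*(z-o[2])/d[2]
def cross(a,b):
    (o1,d1),(o2,d2)=a,b
    s=np.linalg.lstsq(np.c_[d1,-d2],o2-o1,rcond=None)[0];p,q=o1+s[0]*d1,o2+s[1]*d2
    return (p+q)/2,np.linalg.norm(p-q)
E
python3 - <<'E'
from h import *
np.set_printoptions(precision=1,suppress=True)
P=([542.67,-238.0,244.97],[-3.1407,0,1.5095])
w=lambda u,v,z:wplane(u,v,z,*P)
print('peg',w(312,216,165),'piv',w(241,188,135),'handle end',w(284,112,147),w(284,5,147))
print('lid nearL',w(274,226,112),'nearR',w(451,224,112),'farR',w(463,13,112),'farL',w(272,2,112))
C=np.array([w(*p,92) for p in[(323,95),(427,92),(428,145),(324,140)]]);print('candle',C,C.mean(0))
ft=lambda u,v:ray('top',230+(u+.5)/4.4-.5,150+(v+.5)/4.4-.5)
print('2-view handle',cross(wray(284,115,*P),ft(605,267)),'peg',cross(wray(312,216,*P),ft(700,240)),'candle',cross(wray(427,92,*P),ft(578,105)),cross(wray(428,145,*P),ft(643,105)))
E
```

```text
peg [ 539.3 -239.6  165. ] piv [ 481.5 -223.4  135. ] handle end [ 523.4 -164.8  147. ] [528.4 -83.7 147. ]
lid nearL [ 501.5 -268.   112. ] nearR [ 672.8 -278.   112. ] farR [684.5 -76.7 112. ] farL [515.6 -68.1 112. ]
candle [[ 553.8 -153.2   92. ]
 [ 651.3 -152.1   92. ]
 [ 651.9 -202.9   92. ]
 [ 552.3 -194.4   92. ]] [ 602.3 -175.6   92. ]
2-view handle (array([ 523.1, -167.9,  150.2]), np.float64(2.126586919480896)) peg (array([ 541. , -234. ,  180.9]), np.float64(2.5215061492339315)) candle (array([ 650.7, -152.5,   94.1]), np.float64(0.7703977254341122)) (array([ 652.2, -203.4,   91.1]), np.float64(0.8498472145524529))
```

step_arm --series "45 0 0 1.6 0;45 0 0 3.1 0;45 0 0 3.1 0;8 0 0 3.1 0;8 0 0 3.1 0;8 0 0 3.1 0;8 0 0 3.1 0;8 0 0 3.1 0"

```text
clock: 2.45
tool_pos: [540.4, -237.7, 154.8]
ee_rot: [-3.134, 0.0, 1.51]
force: [-17.1, 2.7, 10.2]
opening: 0.14
finger_force: 58.5
```

step_arm --series "8 -0.28 -0.17 -0.2 0;8 -0.56 -0.28 -0.2 0;8 -0.82 -0.43 -0.2 0;8 -1.06 -0.61 -0.2 0;8 -1.26 -0.83 -0.2 0;8 -1.43 -1.08 -0.2 0;8 -1.56 -1.35 -0.2 0;8 -1.64 -1.64 -0.2 0;8 -1.69 -1.94 -0.2 0;8 -1.69 -2.23 -0.2 0"

```text
clock: 3.7
tool_pos: [474.4, -287.7, 159.2]
ee_rot: [3.136, 0.007, 1.508]
force: [5.9, -16.2, -13.0]
opening: 0.136
finger_force: 59.0
```

step_arm --series "8 0 0 0 0;8 0 0 0 0;45 0 0 0 0;45 0 0 0 0;45 0 0 0 0"

```text
clock: 4.32
tool_pos: [474.1, -284.3, 159.6]
ee_rot: [3.14, 0.001, 1.51]
force: [0.2, 0.1, 0.2]
opening: 0.526
finger_force: 0.0
```

step_arm --series "45 0 0 -2 0;45 2 0.5 -2 0;45 4 1 -2 0;45 5.41 1.43 -2 0;45 5.41 1.43 -2 0;45 5.41 1.43 -0.5 0;45 5.41 1.43 0.43 0;45 5.41 1.43 0.43 0;45 5.41 1.43 0.43 0"

```text
clock: 5.45
tool_pos: [526.9, -125.7, 147.0]
ee_rot: [3.139, 0.001, 1.509]
force: [0.2, -0.2, -0.1]
opening: 0.53
finger_force: 0.0
```

step_arm --series "5 0 0 0 0;5 0 0 0 0;5 0 0 0 0;5 0 0 0 0;5 0 0 0 0"

```text
clock: 6.08
tool_pos: [525.5, -125.1, 146.9]
ee_rot: [-3.14, 0.001, 1.51]
force: [-7.4, -0.1, 7.5]
opening: 0.115
finger_force: 58.6
```

step_arm --series "5 0 0.04 -0.25 0;5 0 0.12 -0.51 0;5 0 0.22 -0.76 0;5 0 0.34 -1 0;5 0 0.47 -1.24 0;5 0 0.6 -1.47 0;5 0 0.75 -1.69 0;5 0 0.9 -1.9 0;5 0 1.07 -2.11 0;5 0 1.25 -2.31 0"

```text
clock: 7.32
tool_pos: [560.6, -127.1, 214.8]
ee_rot: [-3.132, 0.0, 1.51]
force: [-13.5, -3.9, 0.5]
opening: 0.112
finger_force: 58.4
```

step_arm --series "5 0 0.18 -0.19 0;5 0 0.38 -0.37 0;5 0 0.59 -0.54 0;5 0 0.81 -0.7 0;5 0 1.03 -0.85 0;5 0 1.26 -0.98 0;5 0 1.5 -1.1 0;5 0 1.74 -1.22 0;5 0 2 -1.33 0;5 0 2.1 -1.36 0"

```text
clock: 8.57
tool_pos: [625.3, -131.1, 260.7]
ee_rot: [-3.139, 0.002, 1.51]
force: [-21.5, -0.8, 17.6]
opening: 0.111
finger_force: 61.4
```

step_arm --series "5 0 0 0 0;5 0 0 0 0"

```text
clock: 8.82
tool_pos: [625.2, -131.1, 260.7]
ee_rot: [-3.14, 0.002, 1.51]
force: [-16.5, -0.8, 15.3]
opening: 0.107
finger_force: 61.1
```

step_arm --series "22 0 0 0 0;22 0 0 0 0;22 0 0 0 0;22 0 0 -1 0;22 0 0 -2 0;22 0 0 -3 0;22 0 0 -3 0"

```text
clock: 9.7
tool_pos: [627.7, -131.0, 348.6]
ee_rot: [3.136, 0.002, 1.51]
force: [0.3, -0.3, -0.8]
opening: 0.255
finger_force: 0.0
```

```bash
python3 - <<'E'
from h import *
s=robot.observe();print(s['tool_pos'],s['ee_rot'],s['joint_positions'])
a=robot.camera('side')[120:300,220:440];b=robot.camera('top')[130:260,230:410]
f=lambda i:cv2.resize(i[:,:,::-1],(400,int(400*i.shape[0]/i.shape[1])),interpolation=cv2.INTER_CUBIC)
a,b=f(a),f(b);h=max(len(a),len(b));p=lambda i:cv2.copyMakeBorder(i,0,h-len(i),0,0,0)
cv2.imwrite('pics/open.png',cv2.hconcat([p(a),p(b)]))
E
```

```text
[ 627.70994276 -130.98722333  348.64663054] [3.13588043e+00 1.55245165e-03 1.51018566e+00] [-3.93999867e-01  2.82881761e-01  1.25065306e+00  4.02552650e-04
  1.60215209e+00 -3.33379830e-01]
```

View pics/open.png

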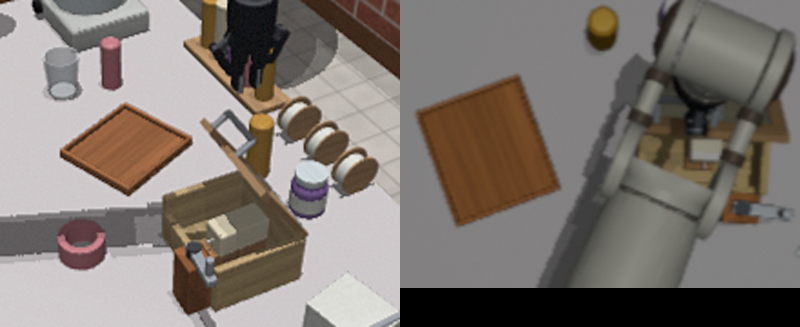

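The picture shows the lid at its stop, the lever across the front and the candle on its bed. A vertical tool would hit the leaning lid, so I'll check how the arm behaves at the edge of its reach, high up and in the clear.

step_arm --series "22 0 0 -25 0;22 0 0 -25 0;22 0 0 -25 0;22 0 0 -25 0;22 0 0 -25 0;22 0 0 -25 0;22 0 0 -25 0;22 0 0 -25 0;22 0 0 -25 0;22 0 0 -25 0"

```text
clock: 11.05
tool_pos: [514.0, -107.4, 751.6]
ee_rot: [3.114, 0.004, 1.51]
force: [0.4, 0.1, 0.7]
opening: 0.255
finger_force: 0.0
```

```bash
python3 - <<'E'
from h import *
s=robot.observe();print(s['tool_pos'],s['ee_rot'],s['joint_positions'])
E
```

```text
[ 513.9667392  -107.35907343  751.58059435] [3.11361675 0.00420665 1.50992384] [-0.43998622  0.4348573   0.18440763  0.01069609  2.49475387 -0.37054827]
```

step_arm --series "22 0 0 -15 0;22 0 0 -15 0;22 0 0 -15 0;22 0 0 -15 0;22 0 0 -15 0;22 0 0 -15 0;22 0 0 -15 0;22 0 0 -15 0"

```text
clock: 12.05
tool_pos: [393.8, -82.2, 828.4]
ee_rot: [3.081, 0.014, 1.509]
force: [-0.3, 0.3, 0.8]
opening: 0.259
finger_force: 0.0
```

```bash
python3 - <<'E'
from h import *
s=robot.observe();print(s['tool_pos'],s['ee_rot'],s['joint_positions'])
E
```

```text
[393.79529458 -82.19476485 828.35618771] [3.0808444  0.01394397 1.50941153] [-0.519333    0.25952006  0.1842148   0.02970249  2.63701917 -0.43193355]
```

step_arm --series "22 0 0 0 0;22 0 0 0 0;22 0 0 0 0"

```text
clock: 12.42
tool_pos: [394.2, -82.3, 828.0]
ee_rot: [3.082, 0.014, 1.51]
force: [0.3, 0.3, 0.6]
opening: 0.259
finger_force: 0.0
```

step_arm --series "22 0 0 -20 0;22 0 0 -20 0;22 0 0 -20 0;22 0 0 -20 0;22 0 0 -20 0;22 0 0 -20 0;22 0 0 -20 0;22 0 0 -20 0"

```text
clock: 13.42
tool_pos: [364.9, -70.8, 850.4]
ee_rot: [3.026, 0.04, 1.507]
force: [-0.0, 0.6, 0.2]
opening: 0.256
finger_force: 0.0
```

```bash
python3 - <<'E'
from h import *
s=robot.observe();print(s['tool_pos'],s['ee_rot'],s['joint_positions'])
E
```

```text
[364.89752493 -70.80704146 850.44401982] [3.02606191 0.03963427 1.50717102] [-0.53439248  0.19942495  0.1840299   0.03559678  2.63697061 -0.44085506]
```

Each push against the reach limit leaves a lasting forward tilt, so I'll build it up with short calls.

step_arm --series "22 0 0 -20 0;22 0 0 -20 0"

```text
clock: 13.68
tool_pos: [339.1, -61.6, 868.1]
ee_rot: [2.979, 0.062, 1.504]
force: [0.2, -0.2, -0.1]
opening: 0.255
finger_force: 0.0
```

step_arm --series "22 0 0 -20 0;22 0 0 -20 0"

```text
clock: 13.92
tool_pos: [315.8, -51.5, 882.6]
ee_rot: [2.935, 0.083, 1.5]
force: [0.7, 0.5, -0.0]
opening: 0.26
finger_force: 0.0
```

step_arm --series "22 0 0 -20 0"

```text
clock: 14.05
tool_pos: [301.8, -46.0, 890.9]
ee_rot: [2.908, 0.093, 1.498]
force: [0.2, 0.1, 1.1]
opening: 0.259
finger_force: 0.0
```

step_arm --series "22 0 0 -20 0"

```text
clock: 14.18
tool_pos: [284.7, -37.9, 900.5]
ee_rot: [2.875, 0.108, 1.494]
force: [-0.6, 0.2, 0.0]
opening: 0.255
finger_force: 0.0
```

```bash
cat >> h.py <<'E'
def st():
    s=robot.observe();R=Ro.from_euler('xyz',s['ee_rot']).as_matrix();z=R[:,2]
    print(np.round(s['clock'],2),'tcp',np.round(s['tool_pos'],1),'j',np.round(s['joint_positions'],3),'tilt',np.round(np.arccos(-z[2]),3),'az',np.round(np.arctan2(z[1],z[0]),3));print(np.round(R,3).tolist(),'open',round(float(s['opening']),3),'f',np.round(s['force'],1))
    return np.array(s['tool_pos']),R
E
python3 -c "
from h import *
st()"
```

```text
14.18 tcp [284.7 -37.9 900.5] j [-0.614  0.036  0.183  0.094  2.637 -0.463] tilt 0.287 az -0.453
[[0.076, 0.964, 0.255], [0.991, -0.045, -0.124], [-0.108, 0.262, -0.959]] open 0.255 f [-0.6  0.2  0. ]
```

step_arm --series "22 10.5 -3.3 2.1 0;22 10.5 -3.3 2.1 0;22 10.5 -3.3 2.1 0;22 10.5 -3.3 2.1 0;22 10.5 -3.3 2.1 0;22 10.5 -3.3 2.1 0;22 10.5 -3.3 2.1 0;22 10.5 -3.3 2.1 0"

```text
clock: 15.18
tool_pos: [229.8, 270.9, 779.8]
ee_rot: [2.878, 0.107, 1.497]
force: [-0.1, -0.7, 0.4]
opening: 0.257
finger_force: 0.0
```

```bash
python3 -c "
from h import *
st()"
```

```text
15.18 tcp [229.8 270.9 779.8] j [ 0.743 -0.096  0.765 -0.367  2.331  0.529] tilt 0.284 az -0.451
[[0.073, 0.965, 0.252], [0.992, -0.043, -0.122], [-0.107, 0.259, -0.96]] open 0.257 f [-0.1 -0.7  0.4]
```

step_arm --series "22 -2.1 5.2 -19 0;22 -2.1 5.2 -19 0;22 -2.1 5.2 -19 0"

```text
clock: 15.55
tool_pos: [199.1, 233.2, 873.9]
ee_rot: [2.889, 0.105, 1.493]
force: [-0.4, -0.2, 1.0]
opening: 0.254
finger_force: 0.0
```

step_arm --series "22 -2.1 5.2 -19 0"

```text
clock: 15.68
tool_pos: [190.8, 216.0, 883.4]
ee_rot: [2.868, 0.092, 1.496]
force: [-0.1, -0.8, 0.6]
opening: 0.253
finger_force: 0.0
```

step_arm --series "22 -2.1 5.2 -19 0"

```text
clock: 15.8
tool_pos: [183.0, 200.1, 891.4]
ee_rot: [2.849, 0.083, 1.499]
force: [-0.0, 0.3, -0.1]
opening: 0.257
finger_force: 0.0
```

step_arm --series "22 -2.1 5.2 -19 0"

```text
clock: 15.92
tool_pos: [175.9, 185.6, 898.2]
ee_rot: [2.831, 0.076, 1.502]
force: [-0.4, -0.2, 0.1]
opening: 0.261
finger_force: 0.0
```

```bash
python3 -c "
from h import *
st()"
```

```text
15.92 tcp [175.9 185.6 898.2] j [ 0.629  0.063  0.183 -0.547  2.637  0.172] tilt 0.319 az -0.301
[[0.069, 0.952, 0.3], [0.995, -0.043, -0.093], [-0.076, 0.304, -0.95]] open 0.261 f [-0.4 -0.2  0.1]
```

step_arm --series "22 -1.5 6 -19 0;22 -1.5 6 -19 0"

```text
clock: 16.18
tool_pos: [168.1, 163.5, 907.0]
ee_rot: [2.808, 0.071, 1.504]
force: [0.9, -0.7, -0.2]
opening: 0.255
finger_force: 0.0
```

step_arm --series "22 -1.5 6 -19 0;22 -1.5 6 -19 0"

```text
clock: 16.42
tool_pos: [159.5, 143.5, 914.7]
ee_rot: [2.783, 0.067, 1.506]
force: [-0.6, -0.1, -0.3]
opening: 0.258
finger_force: 0.0
```

step_arm --series "22 -1.5 6 -19 0;22 -1.5 6 -19 0"

```text
clock: 16.68
tool_pos: [149.5, 125.9, 921.6]
ee_rot: [2.757, 0.064, 1.507]
force: [0.1, -0.7, -0.4]
opening: 0.256
finger_force: 0.0
```

```bash
python3 -c "
from h import *
st()"
```

```text
16.68 tcp [149.5 125.9 921.6] j [ 0.424 -0.047  0.183 -0.492  2.637 -0.   ] tilt 0.389 az -0.222
[[0.064, 0.927, 0.37], [0.996, -0.035, -0.084], [-0.064, 0.374, -0.925]] open 0.256 f [ 0.1 -0.7 -0.4]
```

step_arm --series "22 7.2 -4.8 2.6 0;22 7.2 -4.8 2.6 0;22 7.2 -4.8 2.6 0;22 7.2 -4.8 2.6 0;22 7.2 -4.8 2.6 0;22 7.2 -4.8 2.6 0"

```text
clock: 17.42
tool_pos: [58.2, 344.2, 776.8]
ee_rot: [2.76, 0.076, 1.512]
force: [0.3, -0.6, 0.2]
opening: 0.26
finger_force: 0.0
```

step_arm --series "22 -1.3 7.4 -18.5 0;22 -1.3 7.4 -18.5 0;22 -1.3 7.4 -18.5 0"

```text
clock: 17.8
tool_pos: [43.1, 294.4, 872.7]
ee_rot: [2.771, 0.075, 1.504]
force: [-1.1, -3.4, 1.9]
opening: 0.258
finger_force: 0.0
```

step_arm --series "22 -1.3 7.4 -18.5 0"

```text
clock: 17.92
tool_pos: [45.2, 271.5, 883.3]
ee_rot: [2.762, 0.059, 1.509]
force: [0.3, -0.9, 0.3]
opening: 0.257
finger_force: 0.0
```

step_arm --series "22 -1.3 7.4 -18.5 0"

```text
clock: 18.05
tool_pos: [47.6, 251.8, 891.6]
ee_rot: [2.752, 0.049, 1.512]
force: [0.0, -0.3, 0.2]
opening: 0.257
finger_force: 0.0
```

```bash
python3 -c "
from h import *
st()"
```

```text
18.05 tcp [ 47.6 251.8 891.6] j [ 1.35   0.125  0.183 -0.911  2.637  0.55 ] tilt 0.392 az -0.177
[[0.058, 0.925, 0.376], [0.997, -0.036, -0.067], [-0.049, 0.379, -0.924]] open 0.257 f [ 0.  -0.3  0.2]
```

step_arm --series "22 -1 7.5 -18.5 0"

```text
clock: 18.18
tool_pos: [49.2, 233.9, 898.5]
ee_rot: [2.744, 0.041, 1.515]
force: [0.3, 0.1, -0.5]
opening: 0.258
finger_force: 0.0
```

step_arm --series "22 -1 7.5 -18.5 0"

```text
clock: 18.3
tool_pos: [50.1, 216.8, 904.6]
ee_rot: [2.736, 0.034, 1.518]
force: [0.3, -0.1, 0.3]
opening: 0.257
finger_force: 0.0
```

step_arm --series "22 -1 7.5 -18.5 0"

```text
clock: 18.42
tool_pos: [50.5, 200.4, 910.0]
ee_rot: [2.728, 0.027, 1.521]
force: [0.1, -0.4, 0.3]
opening: 0.257
finger_force: 0.0
```

step_arm --series "22 -1 7.5 -18.5 0"

```text
clock: 18.55
tool_pos: [50.3, 184.7, 914.7]
ee_rot: [2.721, 0.022, 1.524]
force: [0.3, -0.2, -0.1]
opening: 0.254
finger_force: 0.0
```

step_arm --series "22 -1 7.5 -18.5 0"

```text
clock: 18.68
tool_pos: [49.7, 169.7, 918.9]
ee_rot: [2.713, 0.016, 1.527]
force: [0.2, -0.0, 0.6]
opening: 0.255
finger_force: 0.0
```

```bash
python3 -c "
from h import *
st()"
```

```text
18.68 tcp [ 49.7 169.7 918.9] j [ 1.277  0.011  0.183 -0.998  2.637  0.361] tilt 0.429 az -0.08
[[0.044, 0.909, 0.414], [0.999, -0.033, -0.033], [-0.016, 0.415, -0.909]] open 0.255 f [ 0.2 -0.   0.6]
```

step_arm --series "85 -10.4 4.84 25 -9;85 -10.4 4.84 25 -9;85 -10.4 4.84 25 -9;85 -10.4 4.84 25 -9;85 -10.4 4.84 25 -9;85 -10.4 4.84 25 -9;85 -10.4 4.84 25 -9;85 -10.4 4.84 25 -9;85 -10.4 4.84 25 -9;85 -10.4 4.84 25 -9"

```text
clock: 19.92
tool_pos: [222.4, 44.0, 692.1]
ee_rot: [2.945, 0.367, 2.472]
force: [1.3, -0.3, -0.6]
opening: 0.998
finger_force: 0.0
```

```bash
python3 -c "
from h import *
st()"
```

```text
19.92 tcp [222.4  44.  692.1] j [-0.783 -0.859  1.436  0.294  2.2   -1.503] tilt 0.414 az -0.162
[[-0.732, 0.554, 0.397], [0.58, 0.812, -0.065], [-0.359, 0.183, -0.915]] open 0.998 f [ 1.3 -0.3 -0.6]
```

step_arm --series "85 -5.76 -3.45 15.8 -2.7;85 -5.76 -3.45 15.8 -2.7;85 -5.76 -3.45 15.8 -2.7;85 -5.76 -3.45 15.8 -2.7;85 -5.76 -3.45 15.8 -2.7;85 -5.76 -3.45 15.8 -2.7;85 -5.76 -3.45 15.8 -2.7;85 -5.76 -3.45 15.8 -2.7;85 -5.76 -3.45 15.8 -2.7;85 -5.76 -3.45 15.8 -2.7"

```text
clock: 21.18
tool_pos: [477.8, -167.0, 298.1]
ee_rot: [3.135, 0.408, 2.977]
force: [0.2, 0.2, 0.7]
opening: 0.996
finger_force: 0.0
```

```bash
python3 -c "
from h import *
P,R=st()
save('wrist','w2');save('side','s2')"
```

```text
21.18 tcp [ 477.8 -167.   298.1] j [-0.701 -0.367  2.024  0.231  1.143 -2.169] tilt 0.408 az -0.147
[[-0.906, 0.161, 0.392], [0.15, 0.987, -0.058], [-0.396, 0.006, -0.918]] open 0.996 f [0.2 0.2 0.7]
```

View pics/w2.png

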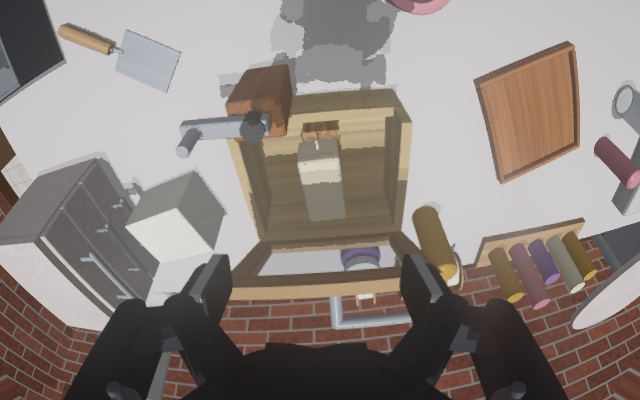

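The wrist view shows the candle with its front top edge at about (301,160) to (340,153) and its rear at about (308,221) to (344,217). The lever is across the front and the lid is up.

```bash
python3 - <<'E'
from h import *
np.set_printoptions(precision=1,suppress=True)
s=robot.observe();P=(s['tool_pos'],s['ee_rot'])
for p in[(301,160),(340,153),(308,221),(344,217)]: print(p,wplane(*p,92,*P))
for p in[(300,143),(338,138)]: print(p,wplane(*p,60,*P))
print('lid front edge ends',cross(wray(228,292,*P),wray(228,292,*P))[0],[wplane(*p,245,*P) for p in[(232,290),(430,287)]])
# masked candle edges
im=cv2.cvtColor(cv2.imread('pics/w2.png'),cv2.COLOR_BGR2HSV)
for v in range(130,226,6): print(v,[tuple(int(c) for c in im[v,u]) for u in range(292,352,6)])
E
```

```text
(301, 160) [ 552.9 -195.4   92. ]
(340, 153) [ 550.5 -149.7   92. ]
(308, 221) [ 653.2 -205.1   92. ]
(344, 217) [ 653.7 -155.6   92. ]
(300, 143) [ 548.9 -197.    60. ]
(338, 138) [ 549.3 -149.9   60. ]
lid front edge ends [ 355.2 -147.3  387.8] [array([ 576.6, -258.9,  245. ]), array([604.7, -80.8, 245. ])]
130 [(19, 69, 189), (20, 69, 191), (15, 95, 116), (15, 93, 107), (14, 91, 106), (15, 97, 132), (15, 98, 136), (15, 97, 160), (20, 69, 191), (20, 71, 188)]
136 [(20, 70, 182), (20, 72, 174), (15, 95, 185), (16, 97, 176), (16, 96, 173), (15, 96, 175), (15, 97, 161), (16, 97, 160), (20, 73, 171), (20, 70, 187)]
142 [(20, 69, 185), (20, 70, 185), (20, 41, 131), (22, 37, 131), (38, 5, 211), (22, 36, 133), (22, 36, 133), (23, 38, 133), (19, 75, 170), (20, 70, 183)]
148 [(20, 70, 186), (20, 50, 139), (22, 37, 132), (22, 36, 133), (30, 5, 191), (21, 38, 134), (21, 38, 135), (21, 38, 135), (19, 80, 109), (20, 74, 137)]
154 [(19, 76, 131), (22, 36, 129), (22, 36, 134), (22, 38, 129), (22, 38, 128), (21, 38, 129), (22, 38, 129), (23, 38, 136), (17, 83, 110), (19, 74, 113)]
160 [(19, 73, 11
[... 988 characters left out ...]
129), (22, 36, 129), (22, 36, 129), (22, 36, 129), (23, 34, 128), (19, 75, 112)]
202 [(19, 70, 113), (19, 73, 109), (19, 73, 109), (23, 34, 129), (22, 36, 129), (22, 36, 129), (23, 36, 129), (22, 36, 129), (22, 36, 129), (19, 74, 107)]
208 [(19, 72, 114), (20, 74, 113), (19, 71, 112), (21, 34, 129), (22, 38, 129), (22, 36, 128), (21, 34, 128), (22, 36, 129), (22, 36, 129), (20, 74, 110)]
214 [(20, 70, 117), (20, 72, 117), (19, 71, 118), (22, 36, 127), (22, 38, 129), (23, 36, 129), (23, 36, 128), (23, 34, 128), (21, 34, 128), (19, 63, 114)]
220 [(19, 70, 117), (19, 73, 116), (19, 73, 115), (20, 50, 118), (23, 36, 129), (20, 43, 118), (20, 55, 111), (20, 68, 109), (18, 73, 109), (19, 72, 110)]
```

step_arm --series "85 -0.12 0.12 1.4 -0.3;85 -0.23 0.24 2.81 -0.6;85 -0.23 0.24 2.81 -0.6;85 -0.23 0.24 2.81 -0.6;85 -0.23 0.24 2.81 -0.6"

```text
clock: 21.9
tool_pos: [519.3, -166.6, 226.8]
ee_rot: [-3.1, 0.411, 3.092]
force: [-0.3, -0.0, -0.7]
opening: 0.994
finger_force: 0.0
```

```bash
python3 -c "
from h import *
P,R=st()
print(R.T@(np.array([585,-175.8,67.4])-P)/30)"
```

```text
21.9 tcp [ 519.3 -166.6  226.8] j [-0.635 -0.196  2.033  0.231  0.947 -2.25 ] tilt 0.413 az -0.154
[[-0.915, 0.066, 0.397], [0.045, 0.997, -0.061], [-0.4, -0.038, -0.916]] open 0.994 f [-0.3 -0.  -0.7]
[0.10677366 0.04127785 5.75428727]
```

step_arm --series "85 0.1 0.04 1 0;85 0.1 0.04 2 0;85 0.1 0.04 3 0;85 0.1 0.04 3.8 0;85 0.1 0.04 4.4 0;85 0.1 0.04 4.4 0"

```text
clock: 22.65
tool_pos: [567.8, -172.3, 101.6]
ee_rot: [-3.103, 0.407, 3.091]
force: [-0.8, -0.1, 0.8]
opening: 0.994
finger_force: 0.0
```

```bash
python3 -c "
from h import *
P,R=st()
print(R.T@(np.array([585,-175.8,67.4])-P)/30)
cv2.imwrite('pics/g1.png',cv2.resize(robot.camera('side')[130:310,250:450,::-1],None,fx=3,fy=3,interpolation=cv2.INTER_CUBIC))"
```

```text
22.65 tcp [ 567.8 -172.3  101.6] j [-0.583  0.12   2.     0.275  0.665 -2.282] tilt 0.409 az -0.148
[[-0.917, 0.065, 0.393], [0.046, 0.997, -0.058], [-0.396, -0.035, -0.918]] open 0.994 f [-0.8 -0.1  0.8]
[-0.07948019 -0.03851714  1.27697522]
```

View pics/g1.png

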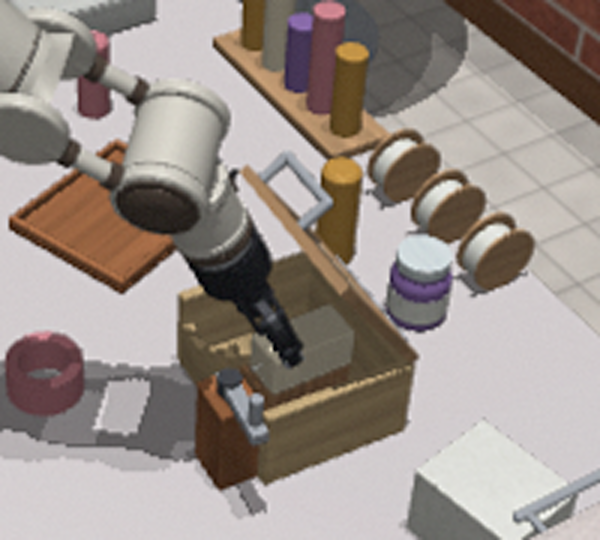

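The picture shows the gripper clear of the lid, with its fingers straddling the candle.

step_arm --series "85 -0.04 -0.02 0.6 0;85 -0.08 -0.04 1.25 0;85 -0.08 -0.04 1.25 0;40 -0.08 -0.04 1.25 0;40 -0.08 -0.04 1.25 0;40 -0.08 -0.04 1.25 0;40 -0.08 -0.04 1.25 0;40 -0.08 -0.04 1.25 0"

```text
clock: 23.7
tool_pos: [585.5, -176.2, 70.0]
ee_rot: [-3.101, 0.409, 3.092]
force: [-3.9, -0.1, 7.0]
opening: 0.581
finger_force: 61.8
```

```bash
python3 -c "
from h import *
P,R=st()"
```

```text
23.7 tcp [ 585.5 -176.2   70. ] j [-0.57   0.22   1.963  0.293  0.6   -2.295] tilt 0.411 az -0.15
[[-0.916, 0.065, 0.395], [0.045, 0.997, -0.06], [-0.398, -0.037, -0.917]] open 0.581 f [-3.9 -0.1  7. ]
```

step_arm --series "40 0.07 -0.02 -0.33 0;40 0.13 -0.05 -0.65 0;40 0.27 -0.09 -1.3 0;40 0.4 0 -2 0;40 0.4 0 -2 0"

```text
clock: 24.32
tool_pos: [550.2, -171.9, 119.9]
ee_rot: [-3.101, 0.409, 3.092]
force: [-0.2, 0.6, -2.7]
opening: 0.584
finger_force: 61.6
```

```bash
python3 -c "
from h import *
P,R=st()
cv2.imwrite('pics/g2.png',cv2.resize(robot.camera('side')[130:310,250:450,::-1],None,fx=3,fy=3,interpolation=cv2.INTER_CUBIC))"
```

```text
24.32 tcp [ 550.2 -171.9  119.9] j [-0.604  0.044  2.04   0.274  0.703 -2.295] tilt 0.411 az -0.151
[[-0.916, 0.066, 0.395], [0.045, 0.997, -0.06], [-0.398, -0.037, -0.917]] open 0.584 f [-0.2  0.6 -2.7]
```

View pics/g2.png

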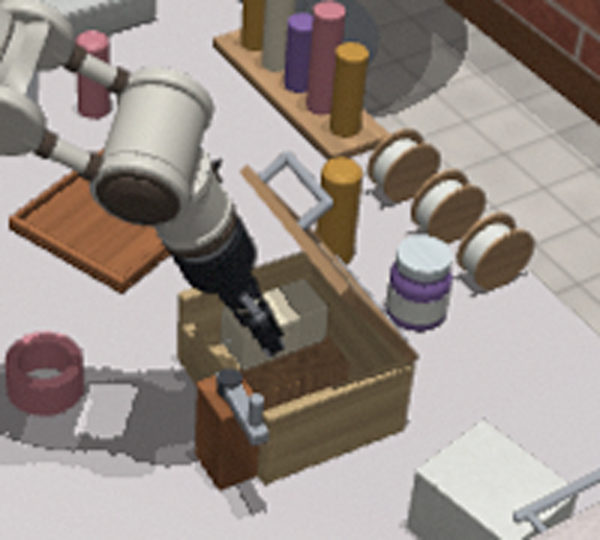

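step_arm --series "40 0.2 0.09 -1 0;40 0.4 0.18 -2 0;40 0.6 0.27 -3 0;40 0.8 0.36 -4 0;40 1.06 0.47 -5.2 0;40 1.06 0.47 -5.2 0"

```text
clock: 25.12
tool_pos: [461.0, -147.6, 250.5]
ee_rot: [-3.099, 0.411, 3.092]
force: [0.8, -1.1, -3.6]
opening: 0.588
finger_force: 62.4
```

step_arm --series "40 -0.05 1 0.2 0;40 -0.15 2.2 0.4 0;40 -0.3 3.6 0.8 0;40 -0.4 5 1.3 0;40 -0.6 6.4 1.8 0;40 -0.7 7.8 2.4 0;40 -0.85 9.2 3 0;40 -1 10.2 3.4 0;40 -1 10.78 3.64 0;40 -1 10.78 3.64 0"

```text
clock: 26.38
tool_pos: [550.8, 168.9, 145.2]
ee_rot: [-3.102, 0.402, 3.094]
force: [0.3, -0.5, -2.6]
opening: 0.579
finger_force: 62.5
```

```bash
python3 -c "
from h import *
P,R=st()
save('wrist','w3')
print(R.T@(np.array([552,167.5,38])-P)/30)
b=robot.camera('top')[130:260,200:410,::-1];a=robot.camera('side')[120:290,220:430,::-1];w=robot.camera('wrist')[:,:,::-1]
f=lambda i:cv2.resize(i,(400,280),interpolation=cv2.INTER_CUBIC)
cv2.imwrite('pics/t1.png',cv2.vconcat([cv2.hconcat([f(a),f(b)]),cv2.hconcat([f(w),f(w)*0])]))"
```

```text
26.38 tcp [550.8 168.9 145.2] j [ 0.147  0.037  1.987 -0.171  0.736 -1.264] tilt 0.404 az -0.148
[[-0.919, 0.063, 0.389], [0.044, 0.997, -0.058], [-0.391, -0.036, -0.92]] open 0.579 f [ 0.3 -0.5 -2.6]
[1.3572863  0.08696442 3.30357855]
```

View pics/t1.png

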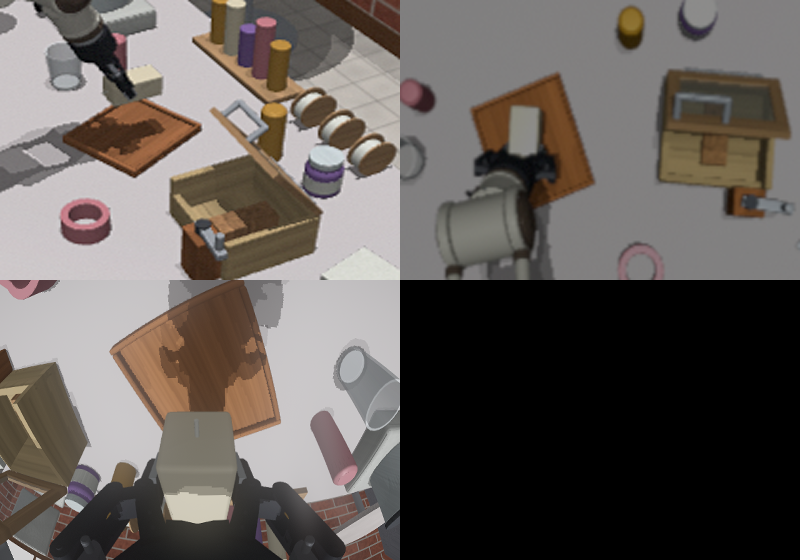

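The candle is held level above the tray, at the centre of the top crop. Now I'll lower it.

step_arm --series "40 0.35 0.02 0.85 0;40 0.7 0.04 1.7 0;40 1 0.06 2.4 0;40 1.2 0.07 2.9 0;40 1.31 0.08 3.18 0;40 1.31 0.08 3.18 0;40 1.31 0.08 3.18 0"

```text
clock: 27.45
tool_pos: [554.6, 166.5, 46.3]
ee_rot: [-3.103, 0.409, 3.092]
force: [0.6, -0.3, -2.4]
opening: 0.582
finger_force: 62.4
```

step_arm --series "40 0.02 0 0.04 0;40 0.03 0 0.08 0;40 0.03 0 0.08 0"

```text
clock: 27.82
tool_pos: [553.8, 166.4, 42.7]
ee_rot: [-3.103, 0.407, 3.092]
force: [-0.0, 0.3, -2.7]
opening: 0.581
finger_force: 62.4
```

```bash
python3 -c "
from h import *
P,R=st()"
```

```text
27.82 tcp [553.8 166.4  42.7] j [ 0.141  0.228  2.023 -0.235  0.508 -1.189] tilt 0.409 az -0.148
[[-0.917, 0.065, 0.393], [0.046, 0.997, -0.059], [-0.396, -0.036, -0.918]] open 0.581 f [-0.   0.3 -2.7]
```

step_arm --series "40 0.02 0 0.05 0;40 0.04 0 0.1 0;40 0.04 0 0.1 0"

```text
clock: 28.2
tool_pos: [553.7, 166.1, 39.2]
ee_rot: [-3.102, 0.407, 3.092]
force: [0.1, 0.1, -3.0]
opening: 0.581
finger_force: 62.4
```

step_arm --series "40 0.02 0 0.04 0;40 0.03 0 0.07 0;40 0.03 0 0.07 0"

```text
clock: 28.58
tool_pos: [553.8, 166.1, 37.1]
ee_rot: [-3.103, 0.407, 3.092]
force: [-0.5, 0.7, -2.1]
opening: 0.586
finger_force: 62.4
```

step_arm --series "40 0.01 0 0.03 0;40 0.02 0 0.06 0;40 0.02 0 0.06 0"

```text
clock: 28.95
tool_pos: [554.6, 166.1, 36.0]
ee_rot: [-3.103, 0.408, 3.092]
force: [-1.6, -0.6, 3.6]
opening: 0.582
finger_force: 63.8
```

step_arm --series "40 0.01 0 0.03 0;40 0.02 0 0.06 0;40 0.02 0 0.06 0"

```text
clock: 29.32
tool_pos: [555.9, 166.3, 35.9]
ee_rot: [-3.103, 0.411, 3.092]
force: [-10.6, -2.0, 16.8]
opening: 0.585
finger_force: 66.6
```

step_arm --series "54 0 0 0 0;60 0 0 0 0;70 0 0 0 0;80 0 0 0 0;80 0 0 0 0;80 0 0 0 0"

```text
clock: 30.08
tool_pos: [554.2, 165.9, 33.4]
ee_rot: [-3.103, 0.407, 3.092]
force: [-0.2, -0.1, -0.0]
opening: 0.94
finger_force: 0.0
```

step_arm --series "80 0 0 -0.6 0;80 0 0 -1.5 0;80 0 0 -3 0;80 0 0 -5 0;80 0 0 -6.5 0;80 0 0 -6.5 0;80 0 0 -6.5 0"

```text
clock: 30.95
tool_pos: [477.2, 177.3, 211.6]
ee_rot: [-3.102, 0.406, 3.092]
force: [-0.1, -0.7, -0.5]
opening: 0.938
finger_force: 0.0
```

```bash
python3 - <<'E'
from h import *
P,R=st()
s=robot.observe();W=(s['tool_pos'],s['ee_rot'])
w=robot.camera('wrist')[:,:,::-1];t=robot.camera('top')[:,:,::-1];a=robot.camera('side')[120:300,220:440,::-1]
cv2.imwrite('pics/w4.png',w)
f=lambda i:cv2.resize(i,(400,280),interpolation=cv2.INTER_CUBIC)
cv2.imwrite('pics/end.png',cv2.vconcat([cv2.hconcat([f(a),f(t[130:260,200:410])]),cv2.hconcat([f(w),f(t)])]))
h=cv2.cvtColor(w,cv2.COLOR_BGR2HSV);m=cv2.inRange(h,(18,10,110),(28,50,255));m[300:]=0
n,l,q,c=cv2.connectedComponentsWithStats(m);i=1+np.argmax(q[1:,4])
print([(q[k].tolist(),c[k].round(0).tolist()) for k in range(1,n) if q[k,4]>300], wplane(*c[i],50,*W))
E
```

```text
30.95 tcp [477.2 177.3 211.6] j [ 0.196 -0.236  2.096 -0.172  0.902 -1.236] tilt 0.408 az -0.149
[[-0.917, 0.065, 0.392], [0.046, 0.997, -0.059], [-0.395, -0.036, -0.918]] open 0.938 f [-0.1 -0.7 -0.5]
[([290, 143, 51, 93, 4285], [316.0, 188.0])] [557.11602212 167.00538825  50.        ]
```

View pics/end.png

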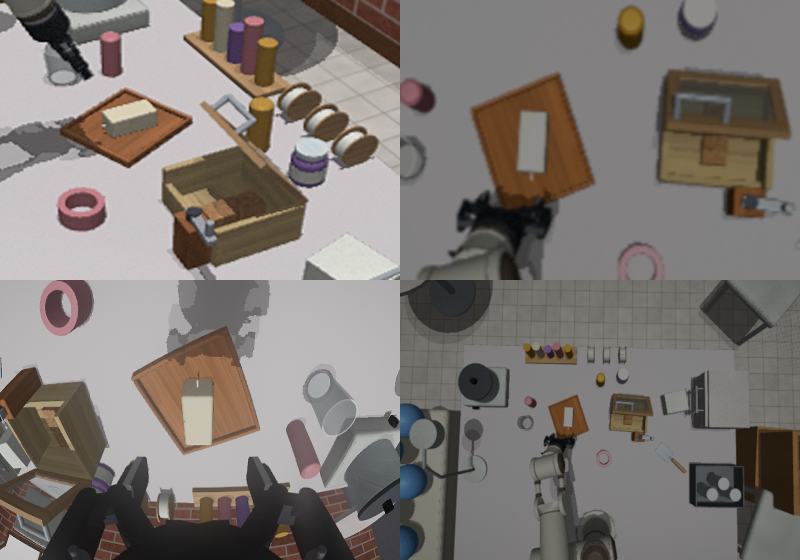

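The candle lies flat at the tray's centre, the lid and lever are as required, and the robot is clear of everything.

```bash
python3 -c "
from rig import robot
print(robot.hand_in())"
```

```text
the job is handed in; nothing more can be done
None
```

I handed the job in with the latch lever swung across the front, the lid at its stop, the candle flat near the tray's centre and no bystander touched; hand-in gave no verdict. I got the lean needed to reach under the lid by pushing against the arm's reach limit, because the move rows cannot tilt the tool.

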